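# Open the card embossing press and hold its spring bed at the loading mark

### The arm

A 7-joint arm with a two-finger parallel gripper is mounted at the origin on a cart in front of the work surface, level with it; the furniture and walls round the work are solid. World frame = base frame: x ahead of the robot, y to its left, z up, the work surface at z = 0. Lengths are in m, angles in rad, forces in N, time in s.
With the tool pointing down it reaches from about 0.35 to 0.9 m from the base axis. Payload 19.9 kg.
Tool frame: the origin (TCP) lies between the finger pads; the fingertips stand 19 mm ahead of it and the grasp point (between the pads) is the TCP; z points along the fingers, y is the line along which they close (so a half turn about z gives the same grasp; the last joint's range is limited). The gripper opens to 94 mm and grips with 3 to 60 N. Pads are 16 mm wide; open, the fingers measure 119 mm over their backs; the gripper's body (75 mm by 177 mm) begins 78 mm behind the grasp point.
Start: joints at [1.23, 0.417, -0.01, 1.614, 0.005, 1.111, -0.053], TCP at [0.185, -0.597, 0.224] pointing down, gripper open.
Joint ranges: [-2.81, 2.81], [-0.39, 2.02], [-1.27, 1.25], [0.06, 2.57], [-1.19, 4.33], [0.19, 2], [-2.82, 2.82]. Speed limits (rad/s): [1.89, 1.89, 2.39, 2.39, 3.01, 3.01, 3.01].

### API

Orientations are given as a 3x3 rotation matrix whose columns are the frame's x, y, z axes.
In Python, from rig import robot gives the robot as it stands. Calls block until the motion is done:
- robot.move_ptp(position, orientation): joint-space move of the TCP to a pose.
- robot.move_linear(position, velocity=0.15, frame=None, threshold=None): straight line of the TCP; frame=None keeps the orientation; velocity is the mean speed in m/s. With threshold (N) it stops when the force on the tool has changed by that much, and returns True; else False.
- robot.goto_joints(angles): joint-space move.
- robot.gripper_to(opening): finger opening in m; the grip force is fixed at half the most; returns when the fingers have stopped.
- robot.pause(seconds).
- robot.ik(position, orientation): joint angles nearest the present ones, or None.
- robot.get_state(): the state.
- robot.grab_frame(name): name is "scene" or "top" or "wrist"; returns the picture (400x640x3 uint8, red, green, blue); there is no depth.
- robot.camera_info(name): a dict with "fx", "fy", "cx", "cy" (pixels), "rvec" (rotation vector, rad) and "tvec" (3), from world to camera coordinates, as OpenCV has them. Camera axes: x right, y down, z forward; pixel columns grow to the right and rows downward; lengths in m; the calibration is good to about 2 mm. The wrist camera is an equidistant fisheye: a pixel r from the principal point sees the ray r / f radians off the axis. A picture is of the moment at which its call begins: read the wrist's pose just before it. camera_info takes no time and is no camera call; for the wrist camera it gives the pose at the moment of the call.
A pose or a line that the arm cannot do raises robot.PlanningError and nothing moves.
- robot.sign_off(): hands the job in; it is judged then, once.
The state is a dict: "time": time; "qpos": joint angles; "joint_vel": joint speeds; "effort": joint torques, N m; "ee_pos": TCP position; "tool_rot": TCP orientation; "force": force on the tool from outside, world axes, zero at the start; "moment": the same for the moment, N m; "opening": finger opening in m; "grasp_force": force on a finger pad.
Only numpy, scipy, OpenCV 4.12 (cv2) and the standard library are available. Lean on these libraries where they do the work, as an engineer would, in place of code of your own. Each camera call takes 0.05 s, during which the arm holds its last target. There are 200 camera calls.

### The job

I want to lay the next small card in the embossing press: wind its crank counter-clockwise (seen from above), about two full turns, until the die head's red pointer stands in the green band on the column and the register pins have left the bed. Then take the black post of the spring-return bed, draw the bed out until its red pointer lines up with the green marker clip on the scale, and keep hold of it: finish while still holding the bed at the mark. Never let the bed snap back, do not shift the clip, and leave the ink pad, the stamp and the jar alone.

Things in the scene. Friction and masses are not known exactly. Their poses are not given: they have to be found in the camera images.
- press: cream card embossing press, fixed: base, two columns, bridge (154 mm up, nuts to 167), crank on top. Origin on the counter under the vertical screw axis; z up; its front faces -x, where the bed comes out. Base 204 mm wide, from 85 mm behind to 160 mm in front of the origin; the scale lies on the front's +y side. More than 30 mm in front only the crank is taller than 98 mm
- crank (a joint): angle of the crank in rad, 0 with the head down, growing counter-clockwise seen from above (about the press's z); 6 mm of head lift a turn; it starts at 0 to 2 and stops at 16.75 (2.67 turns). At 0 the crank arm points along the press's +x. It turns easily (about 1 to 2 N at the knob) and stays where it is left
- knob_mid (a point): middle of the upright black crank knob, 23 to 25 mm in diameter and 43 mm high, 205 mm above the counter, 55 mm from the crank's axis; the knob turns freely on its spindle, so it can be carried round in one grip; the steel arm below it has its top 22 mm under this point
- die_head (a joint): lift of the die head in m, 0 down. Its two register pins stand in the bed and lock it until the lift is 0.009; the green band on the column, 6 mm high, means a lift of 0.012 (its lower edge) up to the top stop at about 0.016
- bed: aluminium spring-return bed of the press with a black upright post on its front tongue. Origin on the screw axis 36 mm up when home, axes as the press's. It slides up to 80 mm along the press's -x; the spring pulls it home with 4 N at home, 110 N/m more as it comes out (about 10 N at 50 mm)
- post_mid (a point): the bed's black post at gripping height, 72 mm above the counter and 160 mm in front of the screw axis when the bed is home; the post is upright, 19 to 26 mm in diameter, from 44 to 98 mm above the counter, and moves with the bed
- pointer_tip (a point): reading edge of the bed's red pointer, on the scale, moving with the bed; axes as the press's
- load_mark (a point): middle of the green marker clip (5 mm wide) on the scale, axes as the press's; the bed is at the mark when pointer_tip and this have the same x in the press's frame. It is set 38 to 58 mm from the pointer's home
- ink_pad: dark blue tin ink pad, 57 x 87 x 18 mm, loose, standing near the press; origin under its centre; leave alone
- rubber_stamp: wooden rubber stamp with turned handle, 26 x 54 x 69 mm, loose, near the press; origin under its centre; leave alone
- salts_jar: small lidded jar of pink bath salts, 57 x 49 x 70 mm, loose, near the press; origin under its centre; leave alone

How it is judged:
By the outcome, as a careful person would: the job done as asked, in the order asked, and still so for the second after the job is handed in, while the arm keeps its last pose, push and grip.
It also fails if it takes over 61 s, if anything falls off the work surface, if the arm or the gripper's body presses on something with over 40 N, if the wrist force passes 120 N, or if a joint passes its speed limit or range.

## Working session

There is one attempt and no reset: what is moved stays moved. The work goes in short steps, each a Python script; the robot and the scene stay as the last script left them, time stands still between calls to the robot, and variables do not carry over. Pictures are saved under pics/ and viewed, at most 12 in all, crops included, and the job is handed in when it is done.

```bash
ls; mkdir -p pics; python3 - <<'E'
from rig import robot
import cv2,numpy as np
a=robot.grab_frame("scene");b=robot.grab_frame("top")
cv2.imwrite("pics/s.png",a[:,:,::-1]);cv2.imwrite("pics/t.png",b[:,:,::-1])
for n in("scene","top","wrist"):print(n,robot.camera_info(n))
print(robot.get_state())
E
```

```text
pics
scene {'fx': 385.75463715780324, 'fy': 385.75463715780324, 'cx': 314.1391155690046, 'cy': 200.28919746244247, 'rvec': array([ 2.52223917, -0.03532416, -0.01002795]), 'tvec': array([-0.48080539,  0.20376386,  1.05933291])}
top {'fx': 469.6666532549071, 'fy': 469.6666532549071, 'cx': 314.52650397222106, 'cy': 198.90678981787804, 'rvec': array([ 2.12489273, -2.10900936,  0.2116218 ]), 'tvec': array([0.11510085, 0.52428455, 1.06389918])}
wrist {'fx': 309.70691628693146, 'fy': 309.70691628693146, 'cx': 317.53058442803314, 'cy': 202.6132883036605, 'rvec': array([-2.34468082,  1.73070341,  0.23707202]), 'tvec': array([-0.62378497, -0.02787935,  0.39152096])}
{'time': 0.1, 'qpos': array([ 1.22947827,  0.41789233, -0.01031321,  1.61410201,  0.00467174,
        1.11069115, -0.05301242]), 'joint_vel': array([-5.22127570e-04, -1.65058719e-03,  5.85031873e-04, -1.69050189e-03,
        1.57269894e-03, -4.81822230e-04, -5.02261457e-05]), 'effort': array([ 1.79973464e-03, -8.52587986e+01,  6.40568007e-01, -4.26697004e+01,
       -4.88923711e-02,  1.64998969e-02, -3.61358150e-05]), 'ee_pos': array([ 0.18450402, -0.59681957,  0.2239065 ]), 'tool_rot': array([[ 9.55392509e-01,  2.95338818e-01, -3.67696987e-04],
       [ 2.95339042e-01, -9.55391984e-01,  1.00351786e-03],
       [-5.49169757e-05, -1.06734872e-03, -9.99999429e-01]]), 'force': array([0.10932123, 0.40352249, 0.69331205]), 'moment': array([-0.03109445,  0.01235655, -0.03020631]), 'grasp_force': 0.0, 'opening': 0.09362665953134865}
```

View pics/s.png

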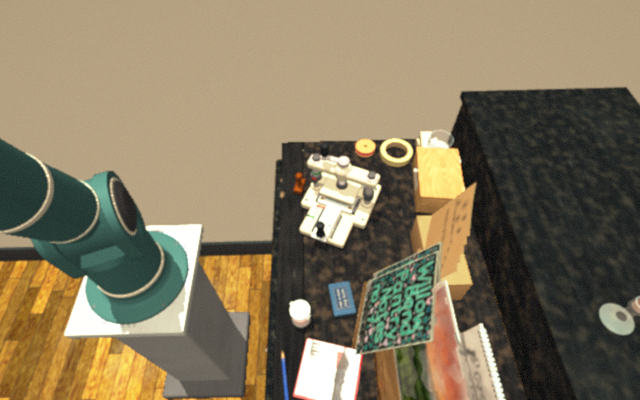

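View pics/t.png

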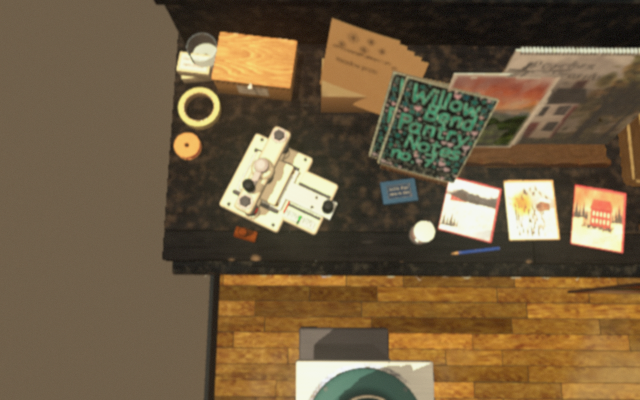

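The scene view shows the press at about (340,195), with its front post at (320,230). In the top view the press is at (270,185), with the post at (328,208) and the green clip near (298,217). I'll zoom in.

```bash
python3 - <<'E'
import cv2,numpy as np
a=cv2.imread("pics/s.png")[140:255,285:400];b=cv2.imread("pics/t.png")[115:250,205:350]
f=lambda x:cv2.resize(x,(400,int(400*x.shape[0]/x.shape[1])),interpolation=cv2.INTER_CUBIC)
a,b=f(a),f(b);h=max(len(a),len(b))
p=lambda x:cv2.copyMakeBorder(x,0,h-len(x),0,0,0)
cv2.imwrite("pics/z.png",np.hstack([p(a),p(b)]))
E
```

```text
(no output)
```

View pics/z.png

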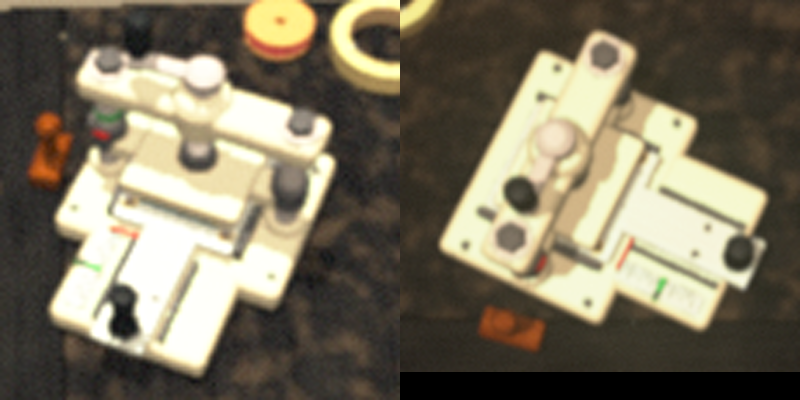

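The scene crop shows the hub at (205,72), the knob at (138,32), the nuts at (108,60) and (302,122), and the post top at (123,296). The top crop shows the hub at (555,138), the knob at (520,192), the nuts at (603,53) and (511,237), and the post top at (738,250). I'll triangulate these.

```bash
cat > h.py <<'E'
import cv2,numpy as np
from rig import robot
def ray(n,px,info=None):
    c=info or robot.camera_info(n);R=cv2.Rodrigues(np.array(c["rvec"]))[0];o=-R.T@c["tvec"]
    v=np.array([(px[0]-c["cx"])/c["fx"],(px[1]-c["cy"])/c["fy"]])
    if n=="wrist":
        t=np.hypot(*v);d=np.r_[v/max(t,1e-9)*np.sin(t),np.cos(t)]
    else:d=np.r_[v,1]
    d=R.T@d;return o,d/np.linalg.norm(d)
def tri(rays):
    A=sum(np.eye(3)-np.outer(d,d) for o,d in rays);b=sum((np.eye(3)-np.outer(d,d))@o for o,d in rays)
    p=np.linalg.solve(A,b);return p,max(np.linalg.norm((np.eye(3)-np.outer(d,d))@(p-o)) for o,d in rays)
def plane(r,z):
    o,d=r;return o+d*(z-o[2])/d[2]
E
python3 - <<'E'
from h import *
S=lambda u,v:(285+u*115/400,140+v*115/400)
T=lambda u,v:(205+(u-400)*145/400,115+v*145/400)
for n,s,t in [("hub",(205,70),(555,138)),("knobtop",(137,15),(520,192)),("knobmid",(137,32),(522,190)),("nutL",(108,58),(511,237)),("nutR",(302,120),(603,53)),("post",(123,292),(738,250))]:
    p,e=tri([ray("scene",S(*s)),ray("top",T(*t))]);print(n,p.round(4),round(e,4))
for n,t in[("clip",(661,288)),("ptr",(626,252))]:print(n,plane(ray("top",T(*t)),.045).round(4))
for n,t in[("clip",(90,267)),("ptr",(122,231))]:print(n,plane(ray("scene",S(*t)),.045).round(4))
E
```

```text
hub [0.5695 0.2327 0.1847] 0.0004
knobtop [0.5169 0.2518 0.228 ] 0.0006
knobmid [0.5197 0.2522 0.2102] 0.0023
nutL [0.4952 0.2666 0.1643] 0.0002
nutR [0.6449 0.1989 0.1621] 0.0008
post [0.5006 0.0894 0.0919] 0.0006
clip [0.475 0.154 0.045]
ptr [0.5063 0.1847 0.045 ]
clip [0.4756 0.144  0.045 ]
ptr [0.5032 0.1791 0.045 ]
```

Press origin is about (0.5695, 0.2327), with its x axis at about 65°. The crank is at about 1.65 rad and the heights agree with the text. I'll hover over the knob and look from close by.

```bash
cat >> h.py <<'E'
O=np.array([.5695,.2327]);TH=np.radians(65)
PX=np.array([np.cos(TH),np.sin(TH)]);PY=np.array([-PX[1],PX[0]])
def rot(a):
    y=np.array([np.cos(a),np.sin(a),0]);z=np.array([0,0,-1.]);return np.c_[np.cross(y,z),y,z]
RG=rot(TH+np.pi)
def wshot(name):
    c=robot.camera_info("wrist");im=robot.grab_frame("wrist");cv2.imwrite(f"pics/{name}.png",im[:,:,::-1]);np.save(f"pics/{name}.npy",c,allow_pickle=True);return c,im
def project(n,p,c=None):
    c=c or robot.camera_info(n);R=cv2.Rodrigues(np.array(c["rvec"]))[0];v=R@np.array(p)+c["tvec"]
    if n=="wrist":
        r=np.hypot(v[0],v[1]);t=np.arctan2(r,v[2]);q=v[:2]/r*t
    else:q=v[:2]/v[2]
    return q*[c["fx"],c["fy"]]+[c["cx"],c["cy"]]
E
python3 - <<'E'
from h import *
k=np.array([.518,.252])
for p in [(.3,-.3,.35),(.42,.1,.35)]:robot.move_ptp(p,RG)
robot.move_ptp((*k,.33),RG)
s=robot.get_state();print(s["time"],s["ee_pos"],s["qpos"].round(2))
c,im=wshot("w1")
print(project("wrist",(*k,.227)),project("wrist",(.5006,.0894,.098)),-cv2.Rodrigues(c["rvec"])[0].T@c["tvec"])
E
```

```text
3.6917 [0.51814    0.25115764 0.32960669] [ 0.23  0.38 -0.96  1.58  0.32  1.35 -2.78]
[316.55481623 207.71322751] [433.57711747 141.1482703 ] [0.58835495 0.21897439 0.48991285]
```

View pics/w1.png

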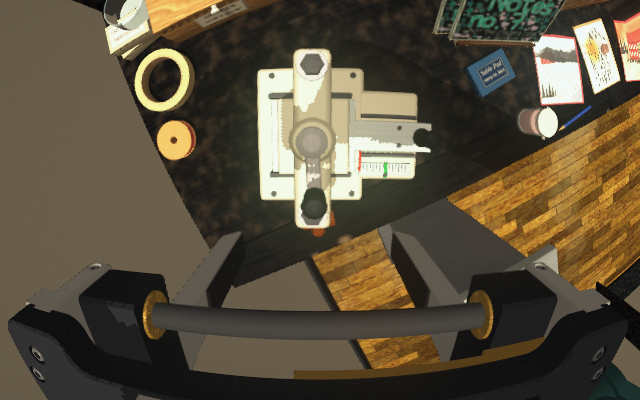

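The wrist view shows the knob top at about (314,198) to (314,207), the hub at (313,140), the scale at (385,167) with its clip at (386,169), and the red pointer at (361,160). Joint 7 is close to its limit, so I'll use the half-turned grasp.

```bash
python3 - <<'E'
from h import *
robot.move_ptp((.518,.252,.30),rot(TH))
s=robot.get_state();print(s["time"],s["ee_pos"],s["qpos"].round(2))
c,im=wshot("w2")
im=im[:,:,::-1].copy()
for p in [(*O,.185),(.518,.252,.227),(.5006,.0894,.098)]:
    q=project("wrist",p,c);print(q);cv2.drawMarker(im,tuple(int(v) for v in q),(255,0,255),0,8)
cv2.imwrite("pics/w2m.png",im)
E
```

```text
6.4333 [0.5180007  0.25195236 0.30004024] [ 0.3   0.46 -1.08  1.62  0.42  1.32  0.28]
[321.86758113 258.42889828]
[317.37092658 219.25340022]
[199.30471052 225.52838108]
```

View pics/w2m.png

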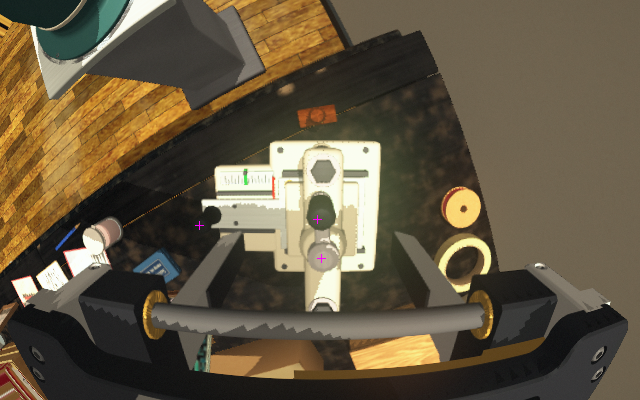

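In this view the post top is at (212,214), the hub at (323,257) and the knob at (321,212). The clip is at (246,177) and the pointer at (273,186). I'll triangulate between the two wrist views.

```bash
python3 - <<'E'
from h import *
c1=np.load("pics/w1.npy",allow_pickle=True).item();c2=np.load("pics/w2.npy",allow_pickle=True).item()
P={}
for n,a,b,z in [("hub",(313,140),(323,256),.185),("knob",(315,198),(321,213),.215),("nutR",(313,64),None,.165),("nutL",None,(323,171),.165),("post",(423,138),(212,214),.098),("clip",(386,169),(246,177),.045),("ptr",(361,160),(273,186),.045)]:
    rs=[ray("wrist",q,c) for q,c in((a,c1),(b,c2)) if q]
    print(n,[plane(r,z).round(4)[:2] for r in rs],tri(rs) if len(rs)>1 else "")
for n in("w1","w2"):
    im=cv2.imread(f"pics/{n}.png");h=cv2.cvtColor(im,cv2.COLOR_BGR2HSV);c=c1 if n=="w1" else c2
    for nm,m in(("g",cv2.inRange(h,(45,120,60),(75,255,255))),("r",cv2.inRange(h,(0,150,120),(6,255,255))|cv2.inRange(h,(174,150,120),(180,255,255)))):
        m[:,:180]=0;m[:140]=0;m[230:]=0;m[:,480:]=0
        k,l,s,ce=cv2.connectedComponentsWithStats(m)
        for i in range(1,k):
            if s[i,4]>5:print(n,nm,s[i],ce[i].round(1),plane(ray("wrist",ce[i],c),.045).round(4))
E
```

```text
hub [array([0.5709, 0.2315]), array([0.5676, 0.2348])] (array([0.57072804, 0.23260552, 0.17697867]), np.float64(0.0008091012626572401))
knob [array([0.5238, 0.2513]), array([0.518 , 0.2553])] (array([0.5212139 , 0.2532607 , 0.20281377]), np.float64(0.0006252710292659575))
nutR [array([0.6425, 0.1982])] 
nutL [array([0.4947, 0.2688])] 
post [array([0.5102, 0.1025]), array([0.4945, 0.1141])] (array([0.50066029, 0.08845805, 0.04661859]), np.float64(0.0013465368660239786))
clip [array([0.4796, 0.1574]), array([0.4757, 0.1621])] (array([0.47634006, 0.15626528, 0.02907518]), np.float64(0.0011765437301244908))
ptr [array([0.5073, 0.1863]), array([0.5036, 0.1908])] (array([0.50512815, 0.18625605, 0.03000506]), np.float64(0.0011641380680213437))
w1 g [384 163   3  10  29] [385.  167.7] [0.4821 0.158  0.045 ]
w1 r [189 144   4   8   8] [190.9 147.5] [0.636 0.408 0.045]
w1 r [358 151   3  19  31] [359.4 159.4] [0.5091 0.1881 0.045 ]
w2 g [244 169   3   2   6] [245.  169.5] [0.4658 0.1657 0.045 ]
w2 g [244 174   3  11  29] [245.1 179.1] [0.4778 0.1595 0.045 ]
w2 r [272 177   3  20  35] [272.7 186.1] [0.5035 0.1904 0.045 ]
w2 r [443 189  18  25  72] [448.2 198.6] [0.6273 0.4135 0.045 ]
```

Positions agree: origin (0.5698, 0.2327), axis at 65°, post (0.5005, 0.089), and the scale at about z 0.03. Next I'll grip the knob and try a short arc.

```bash
sed -i 's/^O=.*;TH/O=np.array([.5698,.2327]);TH/' h.py; cat >> h.py <<'E'
def arc(C,phi0,dphi,z,R=.055,step=np.radians(15),v=.12):
    n=int(np.ceil(dphi/step));log=[]
    for i in range(1,n+1):
        a=phi0+dphi*i/n;u=np.array([np.cos(a),np.sin(a)])
        robot.move_linear((*(C+R*u),z),velocity=v)
        s=robot.get_state();f=s["force"];log.append((round(s["time"],2),round(np.degrees(a)),round(f[:2]@u,1),round(f[1]*u[0]-f[0]*u[1],1),round(f[2],1)))
        if np.linalg.norm(f)>35:print("force!",log[-1]);break
    return a,log
E
python3 - <<'E'
from h import *
k=O+.055*np.array([-.929,.369])
robot.move_linear((*k,.24),velocity=.15)
robot.gripper_to(.06)
print(robot.move_linear((*k,.209),velocity=.08,threshold=8))
robot.gripper_to(0)
s=robot.get_state();print(s["time"],s["ee_pos"],s["opening"],s["grasp_force"],s["force"])
p=s["ee_pos"][:2]-O;phi=np.arctan2(p[1],p[0]);print(np.hypot(*p),phi,phi-TH)
C=s["ee_pos"][:2]-.055*p/np.hypot(*p)
a,l=arc(C,phi,np.radians(45),.209)
np.save("arc.npy",[*C,phi,a]);print(*l,sep="\n")
wshot("w3")
E
```

```text
False
8.9333 [0.51875517 0.25307153 0.20908868] 0.023114252333225987 30.00020528677851 [-0.56986182  0.48186541  0.76389384]
0.054959745845683444 2.7618702168320186 1.6274062030357044
(9.2, 173, np.float64(-1.8), np.float64(0.6), np.float64(1.3))
(9.47, 188, np.float64(-3.9), np.float64(0.5), np.float64(-0.8))
(9.73, 203, np.float64(-6.1), np.float64(1.0), np.float64(-1.9))
```

View pics/w3.png

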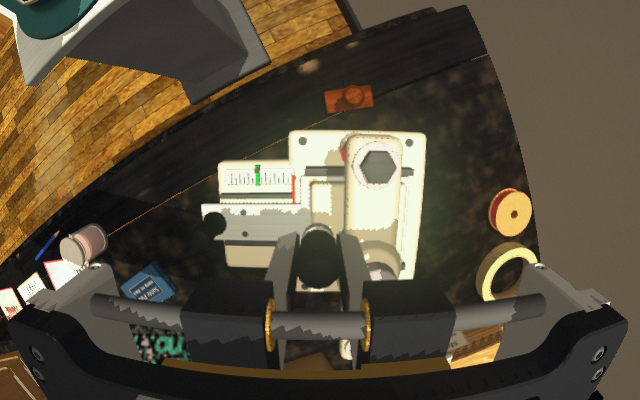

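The knob is held at (318,258) and the crank follows with small forces. I'll continue, trimming the centre slightly from the radial force.

```bash
python3 - <<'E'
from h import *
cx,cy,p0,a=np.load("arc.npy");C=np.array([cx,cy]);end=p0+14.6-1.627
n=0
while a<end-1e-6:
    a,l=arc(C,a,min(np.radians(15),end-a),.209)
    t,_,fr,ft,fz=l[-1];u=np.array([np.cos(a),np.sin(a)]);C=C+2e-4*np.clip(fr,-8,8)*u
    if n%4==0:print(*l[-1],C.round(4))
    n+=1
    if np.hypot(fr,ft)>30:print("stop",l);break
np.save("arc.npy",[*C,p0,a]);s=robot.get_state();print(s["time"],a-p0+1.627,s["ee_pos"],s["qpos"].round(2),s["opening"],s["force"])
p=s["ee_pos"][:2]-C;print(np.arctan2(p[1],p[0])%6.283,a%6.283)
sc=robot.grab_frame("scene")[140:255,285:400,::-1]
w=wshot("w4")[1][100:300,170:470,::-1]
f=lambda x,W:cv2.resize(x,(W,400),interpolation=cv2.INTER_CUBIC)
cv2.imwrite("pics/v4.png",np.hstack([f(sc,400),cv2.copyMakeBorder(f(w,400)[:400],0,0,0,0,0)]))
E
```

```text
10.05 218 -5.3 1.1 -1.2 [0.5707 0.2333]
11.12 278 -0.2 0.7 3.9 [0.5704 0.2332]
12.19 338 -0.7 0.3 4.6 [0.5702 0.2332]
13.26 398 -0.1 1.5 5.9 [0.5708 0.2334]
14.32 458 0.8 1.1 4.7 [0.5712 0.2343]
15.39 518 2.1 1.3 6.4 [0.5701 0.2356]
16.46 578 2.1 1.3 5.5 [0.5687 0.2351]
17.52 638 3.4 0.8 6.5 [0.5684 0.2334]
18.59 698 2.9 -0.2 5.0 [0.5699 0.2321]
19.66 758 1.0 0.9 4.9 [0.5717 0.2325]
20.73 818 3.2 0.6 4.6 [0.5724 0.2351]
21.79 878 2.7 0.3 7.9 [0.5706 0.2371]
22.3083 14.599999999999998 [0.51518083 0.23423159 0.20898415] [ 0.29  0.52 -1.03  1.75  0.49  1.15  0.24] 0.023126676882443388 [-0.52009707 -0.84921053  6.27350536]
3.195510845980483 3.1688702168320155
```

View pics/v4.png

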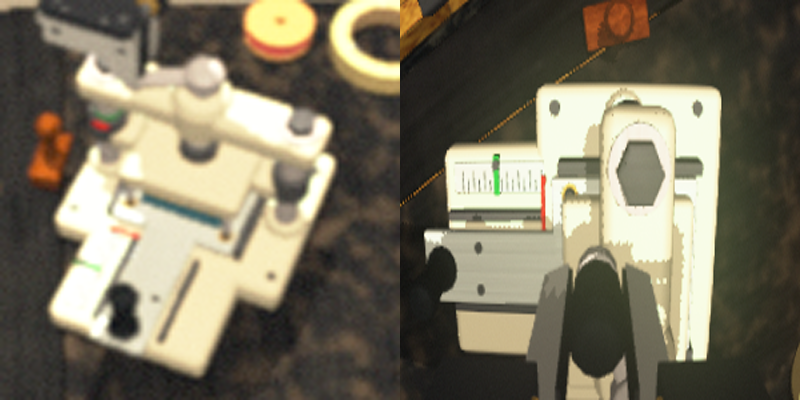

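The head is lifted: a blue gap shows beneath it and the red pointer is up beside the green at (105,122). At the measured crank angle of about 14.55 rad the lift is about 13.9 mm. I'll release, move over the post and look.

```bash
python3 - <<'E'
from h import *
s=robot.get_state();p=s["ee_pos"]
robot.gripper_to(.06);robot.move_linear((p[0],p[1],.28),velocity=.2)
k=np.array([.501,.0885])
robot.move_linear((*k,.17),velocity=.2,frame=rot(TH)) if False else robot.move_linear((*k,.28),velocity=.25)
robot.move_linear((*k,.13),velocity=.2)
s=robot.get_state();print(s["time"],s["ee_pos"],s["qpos"].round(2))
c,im=wshot("w5");print(project("wrist",(*k,.098),c),project("wrist",(*k,.098),c))
t=robot.grab_frame("top")[115:250,205:350,::-1];sc=robot.grab_frame("scene")[140:255,285:400,::-1]
f=lambda x,s:cv2.resize(x,s,interpolation=cv2.INTER_CUBIC)
cv2.imwrite("pics/v5.png",np.vstack([f(np.ascontiguousarray(im[90:330,80:560,::-1]),(600,300)),np.hstack([f(t,(300,280)),f(sc,(300,280))])]))
E
```

```text
25.2917 [0.50144452 0.08921159 0.13090758] [ 0.55  0.52 -0.99  1.96  0.53  0.95  0.44]
[315.98132909 238.09302308] [315.98132909 238.09302308]
```

View pics/v5.png

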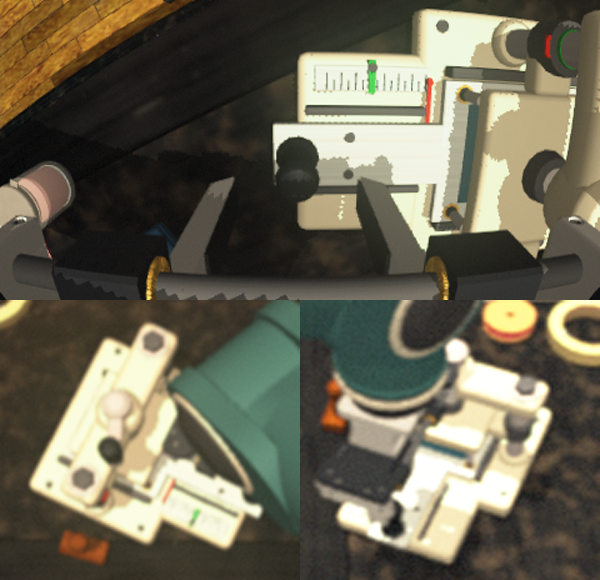

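The post top is at wrist pixel (318,236), where I predicted it. The clip and pointer are both in clear view, at montage (372,77) and (429,100). I'll descend, grip and measure the gap.

```bash
cat >> h.py <<'E'
def gap(name,z=.03):
    c,im=wshot(name);h=cv2.cvtColor(im,cv2.COLOR_RGB2HSV);out={}
    for nm,m in(("clip",cv2.inRange(h,(45,120,60),(80,255,255))),("ptr",cv2.inRange(h,(0,150,100),(7,255,255))|cv2.inRange(h,(173,150,100),(180,255,255)))):
        m[:100]=0;m[200:]=0;m[:,:200]=0;m[:,480:]=0
        k,l,s,ce=cv2.connectedComponentsWithStats(m)
        L=[]
        for i in range(1,k):
            if s[i,4]>15:
                ys,xs=np.where(l==i);q=np.array([plane(ray("wrist",p,c),z)[:2]-O for p in zip(xs,ys)])
                X=q@PX;Y=q@PY;L.append([s[i].tolist()]+[float(v.round(4)) for v in(X.mean(),np.percentile(X,3),np.percentile(X,97),Y.min(),Y.max())])
        out[nm]=L
        for e in L:print(nm,*e)
    return im
E
python3 - <<'E'
from h import *
k=np.array([.501,.0885])
print(robot.move_linear((*k,.072),velocity=.1,threshold=8))
robot.gripper_to(0)
s=robot.get_state();print(s["time"],s["ee_pos"],s["opening"],s["grasp_force"],s["force"])
im=gap("w6");cv2.imwrite("pics/v6.png",cv2.resize(im[80:230,240:440,::-1],(800,600),interpolation=cv2.INTER_CUBIC))
E
```

```text
False
26.85 [0.50122723 0.08887456 0.07213205] 0.023074993912250003 29.999854741618037 [ 2.99602777  3.86363719 -0.59069415]
clip [391, 144, 8, 4, 25] -0.108 -0.1103 -0.1054 0.062 0.0642
clip [391, 155, 7, 23, 146] -0.1075 -0.1097 -0.1053 0.0416 0.0567
ptr [447, 163, 8, 37, 157] -0.0651 -0.0668 -0.0635 0.0263 0.0525
```

View pics/v6.png

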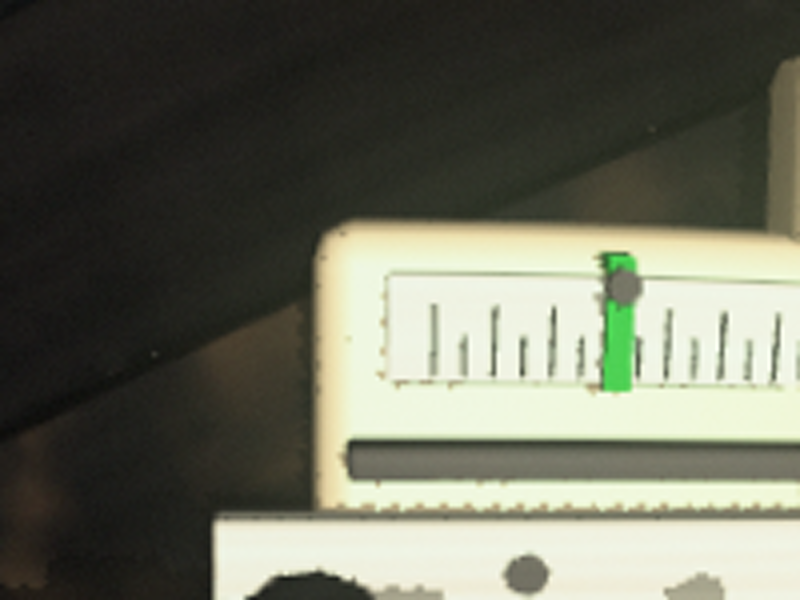

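The post is gripped, and the clip is at crop pixel (618,330). The gap is about 42 mm. I'll draw the bed out 38 mm and look again.

```bash
python3 - <<'E'
from h import *
p=robot.get_state()["ee_pos"]
for d in(.01,.038):
    robot.move_linear((*(p[:2]-d*PX),.072),velocity=.05)
    s=robot.get_state();print(s["time"],(s["ee_pos"][:2]-O)@PX,s["opening"],s["force"][:2]@PX,s["force"][:2]@PY,s["force"][2])
im=gap("w7");cv2.imwrite("pics/v7.png",cv2.resize(im[130:220,390:490,::-1],(660,594),interpolation=cv2.INTER_CUBIC))
E
```

```text
27.2417 -0.1690861105919827 0.022855211766918477 4.730918291488491 0.47767613984257246 -0.724233599156751
27.95 -0.19657968458291075 0.02309424409861809 7.7020825335237575 -0.5758384403723843 -1.7657496739407441
clip [443, 146, 7, 4, 22] -0.1078 -0.1097 -0.1051 0.062 0.0642
clip [442, 156, 7, 23, 126] -0.1073 -0.1093 -0.1051 0.0415 0.0571
ptr [447, 163, 9, 32, 142] -0.1023 -0.1041 -0.1001 0.03 0.0524
```

View pics/v7.png

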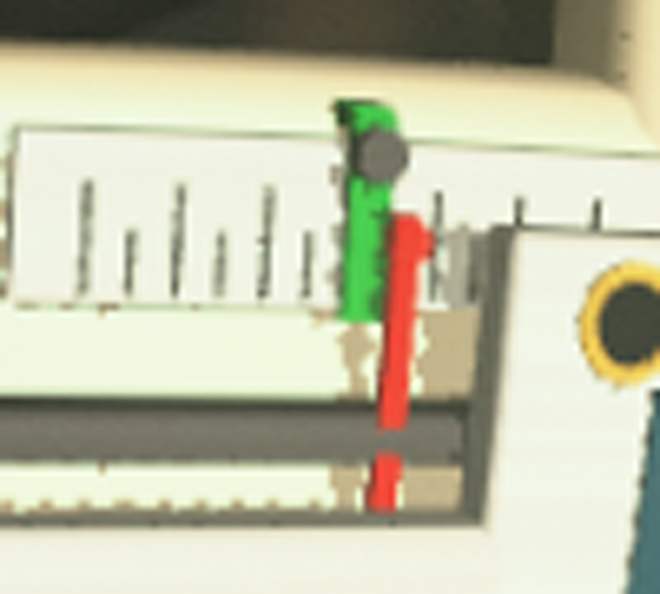

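The red pointer at crop (400,300) sits just right of the green clip at (365,240), with its shadow alongside, so it may stand above the scale. I'll use the stored views from when the bed was home to get both heights and a parallax-free gap.

```bash
python3 - <<'E'
from h import *
R={"clip":[],"ptrL":[],"ptrC":[],"clipL":[],"clipR":[],"ptrR":[]}
for n in("w1","w2","w4","w5","w6"):
    c=np.load(f"pics/{n}.npy",allow_pickle=True).item();h=cv2.cvtColor(cv2.imread(f"pics/{n}.png"),cv2.COLOR_BGR2HSV)
    for nm,m in(("clip",cv2.inRange(h,(45,120,60),(80,255,255))),("ptr",cv2.inRange(h,(0,150,100),(7,255,255))|cv2.inRange(h,(173,150,100),(180,255,255)))):
        m[:100]=0;m[210:]=0;m[:,:200]=0;m[:,480:]=0
        q=np.array([project("wrist",(*(O-.108*PX+.05*PY),.03),c) if nm=="clip" else project("wrist",(*(O-.065*PX+.045*PY),.03),c)])[0]
        # pixels on the section line y_press=.048 (z=.03)
        best=[]
        for yy in(.046,.048,.050):
            xs=np.arange(-.13,-.05,.0002)
            for z0 in(.03,):
                px=np.array([project("wrist",(*(O+x*PX+yy*PY),z0),c) for x in xs])
                v=cv2.remap(m,px[:,0].astype("f4"),px[:,1].astype("f4"),cv2.INTER_LINEAR).ravel()>127
                if v.any():best.append((px[v][0],px[v][-1]))
        if best:
            a=np.mean([b[0] for b in best],0);b=np.mean([b[1] for b in best],0)
            R[nm+"L"].append((n,ray("wrist",a,c)));R[nm+"R"].append((n,ray("wrist",b,c)));R["clip" if nm=="clip" else "ptrC"].append((n,ray("wrist",(a+b)/2,c)))
for k,v in R.items():
    # least squares for (X,Z) in the press xz-plane
    A=[];B=[]
    for n,(o,d) in v:
        ox,oz=(o[:2]-O)@PX,o[2];dx,dz=d[:2]@PX,d[2];A.append([dz,-dx]);B.append(dz*ox-dx*oz)
    x,r,_,_=np.linalg.lstsq(np.array(A),np.array(B),rcond=None)
    print(k,[n for n,_ in v],x.round(4),(np.array(A)@x-B).round(4))
s=robot.get_state();print(s["time"],s["ee_pos"])
t=robot.grab_frame("top");cv2.imwrite("pics/t7.png",t[:,:,::-1])
h=cv2.cvtColor(t,cv2.COLOR_RGB2HSV)[180:240,260:340].astype(int)
for nm,m in(("g",(h[...,0]>40)&(h[...,0]<85)&(h[...,1]>90)),("r",((h[...,0]<8)|(h[...,0]>172))&(h[...,1]>100))):
    ys,xs=np.where(m);
    print(nm,len(xs),sorted(zip((xs+260).tolist(),(ys+180).tolist()))[:40])
E
```

```text
clip ['w1', 'w2', 'w4', 'w5', 'w6'] [-0.1081  0.0319] [ 0.0005 -0.0004 -0.     -0.0001  0.0001]
ptrL ['w1', 'w2', 'w4', 'w5', 'w6'] [-0.0688  0.0343] [ 0.0005 -0.0006  0.0001  0.0001 -0.0001]
ptrC ['w1', 'w2', 'w4', 'w5', 'w6'] [-0.0674  0.0349] [ 0.0001 -0.0003  0.0002  0.     -0.    ]
clipL ['w1', 'w2', 'w4', 'w5', 'w6'] [-0.1102  0.0314] [ 0.0002 -0.0004  0.0002  0.     -0.    ]
clipR ['w1', 'w2', 'w4', 'w5', 'w6'] [-0.1059  0.0324] [ 0.0007 -0.0004 -0.0003 -0.0002  0.0002]
ptrR ['w1', 'w2', 'w4', 'w5', 'w6'] [-0.066   0.0356] [-0.0003 -0.      0.0003 -0.      0.    ]
28.0 [0.48556692 0.0551495  0.07211562]
g 5 [(298, 220), (299, 219), (299, 220), (300, 217), (300, 218)]
r 4 [(301, 210), (301, 211), (302, 209), (302, 210)]
```

Both stand at about z 0.032 to 0.035. The centre gap from home was about 40.6 mm and 37.2 mm is drawn, so about 3.2 mm remain.

```bash
python3 - <<'E'
from h import *
p0=np.array([.50122723,.08887456]);p=robot.get_state()["ee_pos"]
t=p[:2]-.0032*PX
robot.move_linear((*t,.072),velocity=.02);robot.pause(.3)
s=robot.get_state();print(s["time"],(s["ee_pos"][:2]-p0)@PX,s["force"],s["opening"],s["grasp_force"])
im=gap("w8",.0335);cv2.imwrite("pics/v8.png",cv2.resize(im[130:220,390:490,::-1],(660,594),interpolation=cv2.INTER_CUBIC))
E
```

```text
28.6167 -0.03934017515708858 [ 3.57411728  6.86341917 -1.20095844] 0.02270693092843623 29.999831104651093
clip [446, 146, 7, 4, 21] -0.1093 -0.1111 -0.1069 0.0624 0.0646
clip [444, 156, 8, 23, 79] -0.1095 -0.111 -0.1067 0.0423 0.0576
ptr [447, 163, 8, 37, 149] -0.1061 -0.1078 -0.1045 0.0272 0.0529
```

View pics/v8.png

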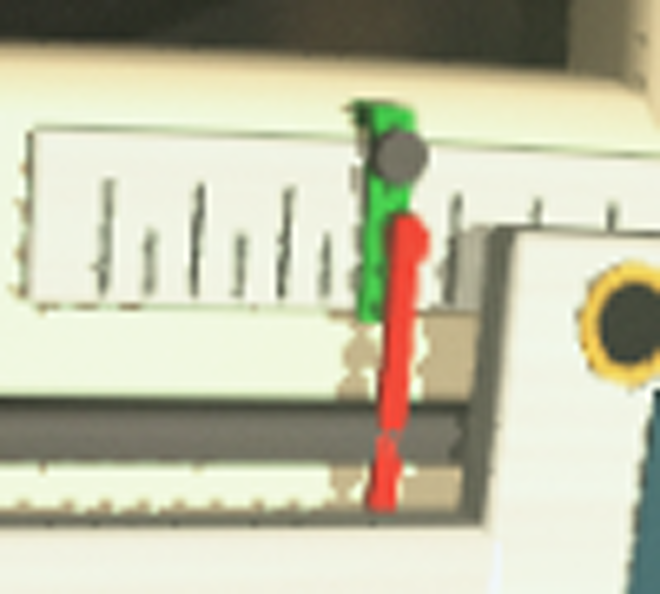

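The pointer still sits slightly right of the clip centre: the red bar is at (400,270) and the clip's middle near (385,250). The arm sags about 1 mm under the spring, leaving about 1.2 mm to go.

```bash
python3 - <<'E'
from h import *
p0=np.array([.50122723,.08887456]);p=robot.get_state()["ee_pos"]
robot.move_linear((*(p[:2]-.0022*PX),.072),velocity=.02);robot.pause(.5)
s=robot.get_state();print(s["time"],(s["ee_pos"][:2]-p0)@PX,s["force"],s["opening"],s["grasp_force"])
gap("w9",.0319)
gap("w10",.0349)
E
```

```text
29.4167 -0.04061006179381211 [ 4.14229618  6.38564707 -2.68040747] 0.022641386763765876 29.999576434493065
clip [447, 146, 7, 5, 23] -0.1085 -0.1104 -0.1061 0.0617 0.0646
clip [447, 157, 7, 9, 32] -0.1085 -0.1103 -0.1062 0.0512 0.0568
ptr [447, 163, 8, 34, 146] -0.1065 -0.1083 -0.1048 0.029 0.0527
clip [447, 146, 7, 5, 23] -0.1098 -0.1117 -0.1075 0.0619 0.0648
clip [447, 157, 7, 9, 31] -0.1098 -0.1116 -0.1076 0.0516 0.0571
ptr [447, 163, 8, 32, 144] -0.1079 -0.1096 -0.1063 0.0312 0.0532
```

The pointer centre is at −0.1079 m and the clip at −0.108 m, so they are aligned within about 0.5 mm. The grip is steady, so I'll hand in.

```bash
python3 -c "
from rig import robot
print(robot.sign_off())"
```

```text
the job is handed in; nothing more can be done
None
```

The job is handed in with the arm still holding the bed: the crank went about two turns counter-clockwise to about 13.9 mm of head lift (worked out from crank angle; the camera showed the red pointer beside the green), and the bed's pointer is within about 0.5 mm of the green clip by camera, at about 29 s on the clock.

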